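# Pay out three deposit tokens

### The arm

A 6-joint arm with a two-finger parallel gripper is mounted at the origin on the work surface. World frame = base frame: x ahead of the robot, y to its left, z up, the work surface at z = 0. Lengths are in m, angles in rad, forces in N, time in s.
With the tool pointing down it reaches from about 0.425 to 0.95 m from the base axis. Payload 3.5 kg.
Tool frame: the origin (TCP) lies between the finger pads; the fingertips stand 17 mm ahead of it and the grasp point (between the pads) lies 2 mm behind it; z points along the fingers, y is the line along which they close (so a half turn about z gives the same grasp; the last joint's range is limited). The gripper opens to 85 mm and grips with 20 to 120 N. Pads are 22 mm wide; open, the fingers measure 114 mm over their backs; the gripper's body (76 mm by 85 mm) begins 54 mm behind the grasp point. The pads swing forward as they close: fully open they stand 13 mm farther back than shut.
Start: joints at [1.087, 0.286, 1.577, -0, 1.279, -0.15], TCP at [0.221, 0.638, 0.248] pointing down, gripper open.
Joint ranges: [-2.77, 2.77], [-0.9, 2.22], [0.21, 2.48], [-1.53, 4.67], [0.24, 2.81], [-2.84, 2.84]. Speed limits (rad/s): [2.79, 2.79, 3.14, 3.14, 3.14, 3.14].

### API

Orientations are given as [roll, pitch, yaw] about the fixed x, y, z axes, in that order (R = Rz(yaw) Ry(pitch) Rx(roll)).
In Python, from station import get_state, get_image, finish_job gives the robot as it stands. The module is installed in compiled form; this text tells all that it offers.
- The arm moves only by the shell command python3 -m crank 'ROWS' [FORCE]. ROWS is JSON, a list of rows, each an object of numbers: "tx", "ty", "tz": the shift along the tool's x, y, z in units of 40 mm (1.0 is 40 mm); "rx", "ry", "rz": the turn, a rotation vector about the tool's x, y, z in units of 5 degrees (1.0 is 5 degrees); "fingers": the finger opening in mm, from 0 to 85.4. A call has 1 to 5 rows; each row is the pose to reach, as a shift and turn from the pose commanded when the call began, along the tool's axes at that moment; what a row does not reach only later rows make up. A row lasts 1/12 s, in which the tool goes at most 41.7 mm and 7.16 degrees, less where a joint would pass 70% of its speed; a pose out of reach is approached as far as the arm can. A call with a gripper value outside its range is refused whole. The fingers move at their own pace and stop on an object; FORCE is the grip in N (left out, the last holds). Time passes only in rows, so rows that repeat a pose let the fingers close. It gives the time, the measured TCP pose, the force, the opening and the grip force at its end, in the units of the state.
- get_state(): the state, without advancing time (a new reading comes with each control period).
- get_image(name): name is "side" or "top"; returns a dict with "pixels" (480x640x3 uint8, red, green, blue), "fx", "fy", "cx", "cy" (pixels), "position" and "rotation" of the camera in the world. Camera axes: x right, y down, z forward; pixel columns grow to the right and rows downward; lengths in m; the calibration is good to about 2 mm. A picture is of the moment at which its call begins. There is no depth.
- finish_job(): hands the job in; it is judged then, once.
The state is a dict: "clock": time; "joint_pos": joint angles; "joint_velocities": joint speeds; "joint_torque": joint torques, N m; "tool_pos": TCP position; "eef_rot": TCP orientation; "contact_force": force on the tool from outside, world axes, zero at the start; "moment": the same for the moment, N m; "gripper_width": finger opening in m; "finger_force": force on a finger pad.
Only numpy, scipy, OpenCV 4.12 (cv2) and the standard library are available. Lean on these libraries where they do the work, as an engineer would, in place of code of your own. Each camera call takes 0.05 s, during which the arm holds its last target. There are 200 camera calls.

### The job

A customer of the second-hand shop has brought back three borrowed crates: pay out exactly three tokens into the dispenser's tray. First push the sprung outlet shutter aside until it clicks into its holding notch and stays open, then give the sprung lever three full presses, each one gently but right down to its stop and then let all the way up, one token per press. Leave the shutter held open, the lever up and the other things on the counter where they are.

Things in the scene. Friction and masses are not known exactly. Their poses are not given: they have to be found in the camera images.
- dispenser: Token dispenser of grey steel, screwed to the counter (base plate 200 x 150 mm). Origin: on the counter, below the axis of the token magazine. +x: pay-out side (outlet, shutter, tray); +y: lever side; +z up. All offsets given are in this frame, in mm. Cheek that carries the lever: x -40 to 28, y 33 to 51, top z 98. Notch block: x 23 to 40, y -93 to -62, top z 86. Load no part with over 40 N.
- magazine_top (a point): Top centre of the magazine, z 114: closed upright steel channel, 36 x 40 mm, with a viewing slot on its +x face, holding six tokens on a ledge at z 60. A full lever press pushes the lowest token off the ledge into the tray; when the lever is fully up again the next one is ready. A press that stops short can leave a token on the ledge, and the next full press then pays two. With the shutter shut the lever jams early.
- tray_in (a point): Centre of the floor of the open steel pay-out tray, at x 71, y 0, z 10 in the dispenser's frame. The tray reaches from x 28 to 115 and y -45 to 45, rim at z 38. It lies under the outlet; tokens drop into it.
- lever (a joint): Angle of the lever, rad: 0 at rest (sprung up), growing as the pad is pressed down. Hinge along y at x 0, z 85; pad 100 mm from it towards -x. The spring takes 3 to 5 N at the pad. The stroke ends on a firm, unseen rubber-faced stop, set differently each day: 0.45 to 0.76 rad (pad 44 to 74 mm below rest). Feel for it by the sharp rise of force. The token drops only in the last 2 to 4 mm before the stop.
- lever_pad (a point): Centre of the upper face of the lever's black pad, 34 x 34 x 8 mm; at rest at x -93, y 64, z 123 in the dispenser's frame, sloping 0.35 rad down towards the hinge. Press it straight down with closed fingertips, slowly (25 mm/s) below the first 40 mm, until the force is 8 to 15 N above the spring's. It moves with the lever.
- shutter (a joint): Travel of the outlet shutter, m: 0 shut (sprung shut), growing as it is pushed to the dispenser's -y; it ends at 0.033. The spring takes 1 to 2.5 N. At about 0.023 it meets a sprung ball and needs some 9 to 13 N to snap past; then it stays in its holding notch at 0.032. Let go before that, it snaps shut.
- shutter_stub (a point): Centre of the top face of the shutter's stub, an upright steel pin 12 mm in diameter, 32 mm tall; at x 53, y 0, z 112.5 in the dispenser's frame when shut. Push it sideways, to the dispenser's -y, with closed fingers lowered beside it on its +y side. It moves with the shutter.
- token1_center (a point): Centre of token 1, a plain steel disc 26 mm in diameter, 6 mm thick, 25 g; the six are alike and piled in the magazine, token 1 lowest, token 6 on top.
- token2_center (a point): Centre of token 2, a plain steel disc 26 mm in diameter, 6 mm thick, 25 g; the six are alike and piled in the magazine, token 1 lowest, token 6 on top.
- token3_center (a point): Centre of token 3, a plain steel disc 26 mm in diameter, 6 mm thick, 25 g; the six are alike and piled in the magazine, token 1 lowest, token 6 on top.
- token4_center (a point): Centre of token 4, a plain steel disc 26 mm in diameter, 6 mm thick, 25 g; the six are alike and piled in the magazine, token 1 lowest, token 6 on top.
- token5_center (a point): Centre of token 5, a plain steel disc 26 mm in diameter, 6 mm thick, 25 g; the six are alike and piled in the magazine, token 1 lowest, token 6 on top.
- token6_center (a point): Centre of token 6, a plain steel disc 26 mm in diameter, 6 mm thick, 25 g; the six are alike and piled in the magazine, token 1 lowest, token 6 on top.
- mug: Bystander: white ceramic mug, rim 76 mm wide, 90 mm tall, stands near the shutter side of the dispenser. Origin at the centre of its underside.
- tape_roll: Bystander: roll of clear tape lying flat, 84 mm outside, 24 mm high. Origin at the centre of its underside.
- salt_jar: Bystander: small glass jar with a steel cap, 48 mm wide, 75 mm tall. Origin at the centre of its underside.
- card_box: Bystander: closed cardboard box 70 x 100 x 50 mm. Origin at the centre of its underside.
- bowl: Bystander: blue ceramic bowl, 130 mm wide, 55 mm high. Origin at the centre of its underside.
- candlestick: Bystander: brass candlestick, foot 76 mm wide, 120 mm tall. Origin at the centre of its underside.
- table_lamp: Bystander: small table lamp, foot 110 mm, shade 170 mm wide, 250 mm tall. Origin at the centre of its underside.

How it is judged:
By the outcome, as a careful person would: the job done as asked, in the order asked, and still so for the second after the job is handed in, with the robot touching nothing.
It also fails if it takes over 58 s, if anything falls off the work surface, if the arm or the gripper's body presses on something with over 40 N, if the wrist force passes 120 N, or if a joint passes its speed limit or range.

## Working session

There is one attempt and no reset: what is moved stays moved. The work goes in short steps, Python scripts to look and compute and a shell command to move; the robot and the scene stay as the last step left them, time stands still between calls to the robot, and variables do not carry over. Pictures are saved under pics/ and viewed, at most 10 in all, crops included, and the job is handed in when it is done.

```bash
mkdir -p pics
cat > h.py <<'E'
import numpy as np,cv2
from station import *
def ray(im,u,v):
    d=np.array(im["rotation"])@np.array([(u-im["cx"])/im["fx"],(v-im["cy"])/im["fy"],1]);return np.array(im["position"]),d
def onz(im,u,v,z):
    p,d=ray(im,u,v);return p+d*(z-p[2])/d[2]
def proj(im,P):
    c=np.array(im["rotation"]).T@(np.array(P)-np.array(im["position"]));return im["fx"]*c[0]/c[2]+im["cx"],im["fy"]*c[1]/c[2]+im["cy"]
def save(im,n):cv2.imwrite("pics/"+n+".png",im["pixels"][:,:,::-1])
E
python3 - <<'E'
from h import *
import pickle
for n in("top","side"):
    im=get_image(n);save(im,n+"0");print(n,im["position"],np.round(im["rotation"],3).tolist(),im["fx"],im["cx"],im["cy"]);pickle.dump(im,open(n+".pkl","wb"))
s=get_state();print(s["clock"],s["tool_pos"],s["eef_rot"],s["gripper_width"],s["contact_force"])
E
```

```text
top [0.53360451 0.0087726  1.19317703] [-3.053, 0.015, -1.585] 433.4022799346121 320.13599608416877 238.6452609279171
side [0.58278314 0.9092981  0.87074992] [-2.269, 0.013, -3.099] 470.1542956763342 319.3307296241812 234.49324286329693
0.1 [0.22087896 0.63725356 0.24707546] [-3.13949542e+00 -3.32886146e-04  2.80778931e+00] 0.08530215768224476 [ 0.57569257 -0.05605787 -0.07549425]
```

View pics/top0.png

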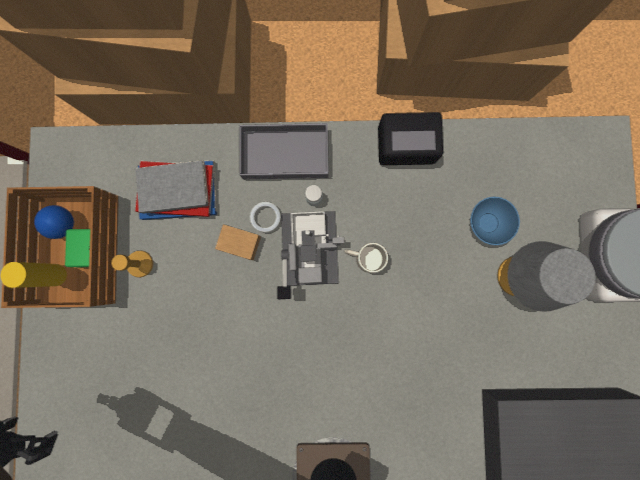

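View pics/side0.png

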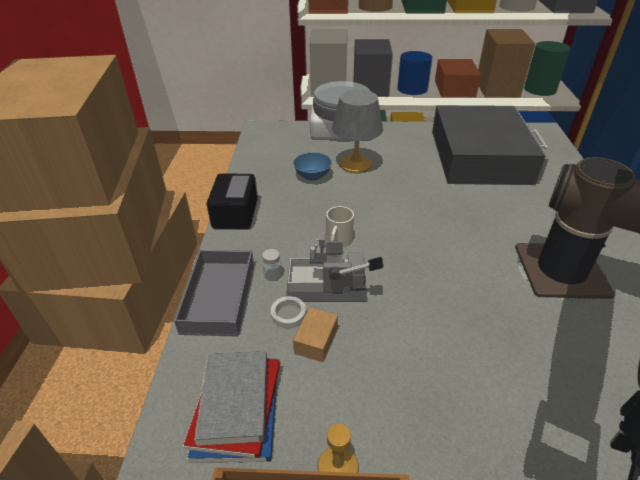

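The dispenser is at about (310,248) in the top view, with its black pad at (284,292) and the tray at (310,222). Dispenser axes roughly match world axes. The camera "rotation" is rpy, so I'll convert it and zoom in.

```bash
sed -i 's/^from station.*/&\nfrom scipy.spatial.transform import Rotation as Ro\ndef RM(im): return Ro.from_euler("xyz",im["rotation"]).as_matrix()/; s/np.array(im\["rotation"\])/RM(im)/' h.py
python3 - <<'E'
from h import *
import pickle
t=pickle.load(open("top.pkl","rb"));s=pickle.load(open("side.pkl","rb"))
a=cv2.resize(t["pixels"][195:310,240:400],None,fx=5,fy=5,interpolation=cv2.INTER_CUBIC);cv2.imwrite("pics/tz.png",a[:,:,::-1])
a=cv2.resize(s["pixels"][195:310,270:400],None,fx=5,fy=5,interpolation=cv2.INTER_CUBIC);cv2.imwrite("pics/sz.png",a[:,:,::-1])
# pad (black) by mask
C=[]
for im,(v0,v1,u0,u1) in((t,(280,305,270,296)),(s,(252,275,362,388))):
    m=(im["pixels"][v0:v1,u0:u1].max(2)<45).astype(np.uint8);ys,xs=np.nonzero(m);c=(xs.mean()+u0,ys.mean()+v0);C.append(c);print(c,len(xs),xs.min()+u0,xs.max()+u0,ys.min()+v0,ys.max()+v0)
p1,d1=ray(t,*C[0]);p2,d2=ray(s,*C[1])
k=np.linalg.lstsq(np.c_[d1,-d2],p2-p1,rcond=None)[0];print("pad",p1+k[0]*d1,p2+k[1]*d2,onz(t,*C[0],.121))
E
```

```text
(np.float64(283.56643356643355), np.float64(292.5174825174825)) 143 278 289 286 298
(np.float64(375.352), np.float64(263.544)) 125 369 381 258 269
pad [0.49732168 0.11518355 0.11940968] [0.49649441 0.11524156 0.11944338] [0.49737542 0.11502594 0.121     ]
```

View pics/tz.png

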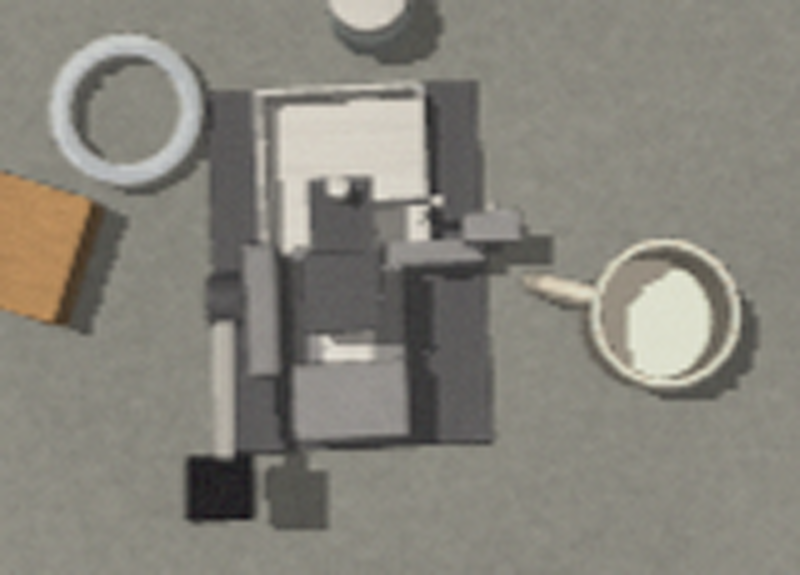

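View pics/sz.png

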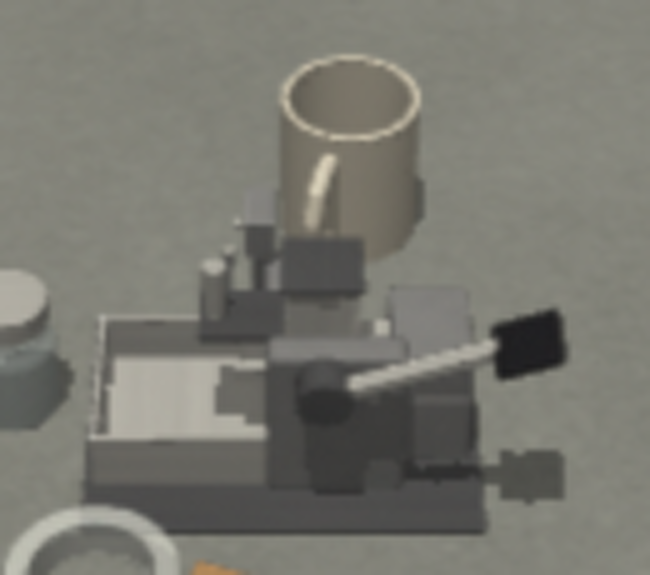

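Stub top is at about (308,232) top and (312.6,248) side. The pad triangulates to (0.497, 0.115, 0.119), which matches its expected height.

Run:
```python
from h import *
import pickle
t=pickle.load(open("top.pkl","rb"));s=pickle.load(open("side.pkl","rb"))
st=onz(t,308,232.2,.1125);p1,d1=ray(t,308,232.2);p2,d2=ray(s,312.6,248.2)
k=np.linalg.lstsq(np.c_[d1,-d2],p2-p1,rcond=None)[0];print("stub",st,p1+k[0]*d1,p2+k[1]*d2)
pad=onz(t,283.57,292.5,.121)
v=st-pad;print("len",np.hypot(*v[:2]),.1594,"yaw",np.arctan2(v[1],v[0])-np.arctan2(-64,146))
c=[onz(t,240+a/5,195+b/5,.01) for a,b in((478,82),(493,440),(210,90))]
e=c[0]-c[1];print("edge",e,np.arctan2(e[1],e[0]),np.hypot(*e[:2]));e=c[2]-c[0];print(e,np.hypot(*e[:2]),np.arctan2(-e[0],e[1]))
print("mug",onz(t,240+665/5,195+312/5,.09),"mughandle",onz(t,240+530/5,195+282/5,.07))
y=.05
for w,q,o in(("pad",pad,(-93,64)),("stub",st,(53,0))):
    R=np.array([[np.cos(y),-np.sin(y)],[np.sin(y),np.cos(y)]]);print(w,q,"origin",q[:2]-R@np.array(o)/1000)
R=Ro.from_euler("xyz",get_state()["eef_rot"]).as_matrix();print(np.round(R,3))
```

```text
stub [0.64642714 0.05343572 0.1125    ] [0.64684614 0.05360159 0.10848662] [0.64533074 0.05363071 0.10832962]
len 0.16123263495496346 0.1594 yaw 0.021234703696640433
edge [0.19633208 0.00464493 0.        ] 0.023654148900465632 0.19638701627318833
[-0.00195848  0.14788185  0.        ] 0.14789481983149566 0.013242761694991074
mug [ 0.58172826 -0.11010163  0.09      ] mughandle [ 0.59922636 -0.04276861  0.07      ]
pad [0.497418   0.11501685 0.121     ] origin [0.59350044 0.0557449 ]
stub [0.64642714 0.05343572 0.1125    ] origin [0.59349338 0.05078682]
[[-0.945  0.328 -0.001]
 [ 0.328  0.945 -0.002]
 [ 0.    -0.002 -1.   ]]
```

```bash
python3 -m crank '[{"tx":-0.84,"ty":-0.54,"rz":1.4,"fingers":0},{"tx":-1.68,"ty":-1.08,"rz":2.8,"fingers":0},{"tx":-2.52,"ty":-1.62,"rz":4.2,"fingers":0},{"tx":-3.36,"ty":-2.16,"rz":5.6,"fingers":0},{"tx":-4.2,"ty":-2.7,"rz":7,"fingers":0}]' 60
python3 -m crank '[{"tx":-1,"ty":0.03,"rz":1.4},{"tx":-2,"ty":0.06,"rz":2.8},{"tx":-3,"ty":0.09,"rz":4.2},{"tx":-4,"ty":0.12,"rz":5.6},{"tx":-5,"ty":0.15,"rz":7}]'
```

```text
validation failed for argument at $[0]...
validation failed for argument at $[0]...
```

```bash
python3 -m crank '[{"tx":-0.84,"ty":-0.54,"tz":0.0,"rx":0.0,"ry":0.0,"rz":1.4,"fingers":0.0},{"tx":-1.68,"ty":-1.08,"tz":0.0,"rx":0.0,"ry":0.0,"rz":2.8,"fingers":0.0},{"tx":-2.52,"ty":-1.62,"tz":0.0,"rx":0.0,"ry":0.0,"rz":4.2,"fingers":0.0},{"tx":-3.36,"ty":-2.16,"tz":0.0,"rx":0.0,"ry":0.0,"rz":5.6,"fingers":0.0},{"tx":-4.2,"ty":-2.7,"tz":0.0,"rx":0.0,"ry":0.0,"rz":7.0,"fingers":0.0}]' 60
```

```text
clock: 0.52
tool_pos: [0.3449, 0.479, 0.2477]
eef_rot: [-3.141, 0.0, 2.192]
contact_force: [0.1, -0.1, -0.4]
gripper_width: 0.0254
finger_force: 0.0
```

```bash
python3 -m crank '[{"tx":-1,"ty":0.03,"tz":0,"rx":0,"ry":0,"rz":1.4,"fingers":0},{"tx":-2,"ty":0.06,"tz":0,"rx":0,"ry":0,"rz":2.8,"fingers":0},{"tx":-3,"ty":0.09,"tz":0,"rx":0,"ry":0,"rz":4.2,"fingers":0},{"tx":-4,"ty":0.12,"tz":0,"rx":0,"ry":0,"rz":5.6,"fingers":0},{"tx":-5,"ty":0.15,"tz":0,"rx":0,"ry":0,"rz":6.9,"fingers":0}]'
python3 -m crank '[{"tx":-0.7,"ty":0.6,"tz":0,"rx":0,"ry":0,"rz":0,"fingers":0},{"tx":-1.4,"ty":1.2,"tz":0,"rx":0,"ry":0,"rz":0,"fingers":0},{"tx":-2.1,"ty":1.8,"tz":0,"rx":0,"ry":0,"rz":0,"fingers":0},{"tx":-2.8,"ty":2.4,"tz":0,"rx":0,"ry":0,"rz":0,"fingers":0},{"tx":-3.5,"ty":3.0,"tz":0,"rx":0,"ry":0,"rz":0,"fingers":0}]'
```

```text
clock: 0.93
tool_pos: [0.4671, 0.3203, 0.2479]
eef_rot: [-3.141, 0.0, 1.589]
contact_force: [0.2, 0.8, 0.3]
gripper_width: -0.0003
finger_force: 0.0
clock: 1.35
tool_pos: [0.5905, 0.1834, 0.2478]
eef_rot: [-3.141, 0.0, 1.595]
contact_force: [1.1, 0.2, 0.7]
gripper_width: -0.0003
finger_force: 0.0
```

```bash
python3 -m crank '[{"tx":-0.8,"ty":0.45,"tz":0,"rx":0,"ry":0,"rz":0,"fingers":0},{"tx":-1.6,"ty":0.9,"tz":0,"rx":0,"ry":0,"rz":0,"fingers":0},{"tx":-2.45,"ty":1.36,"tz":0.3,"rx":0,"ry":0,"rz":0,"fingers":0},{"tx":-2.45,"ty":1.36,"tz":1.2,"rx":0,"ry":0,"rz":0,"fingers":0},{"tx":-2.45,"ty":1.36,"tz":2.1,"rx":0,"ry":0,"rz":0,"fingers":0}]'
python3 - <<'E'
from h import *
t=get_image("top");s=get_image("side");print(get_state()["tool_pos"])
a=[cv2.resize(i["pixels"][v:v+120,u:u+80],None,fx=5,fy=5,interpolation=cv2.INTER_CUBIC) for i,v,u in((t,170,270),(s,180,280))]
cv2.imwrite("pics/b.png",np.hstack(a)[:,:,::-1])
E
```

```text
clock: 1.77
tool_pos: [0.649, 0.0857, 0.1654]
eef_rot: [3.136, 0.0, 1.591]
contact_force: [0.5, 0.7, 0.2]
gripper_width: -0.0002
finger_force: 0.0
[0.64171302 0.08755807 0.15568493]
```

View pics/b.png

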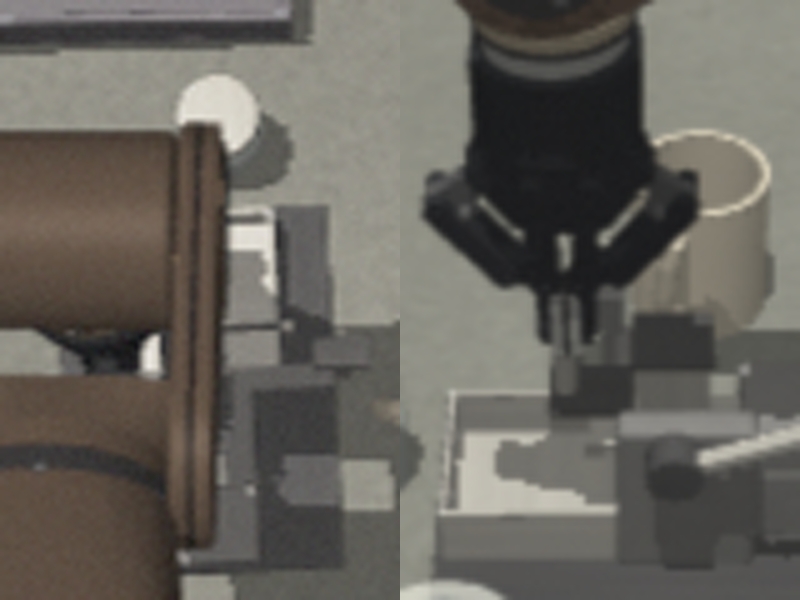

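The closed fingers stand in line with the stub (side crop ~(565,370)), slightly on its +y side. I'll lower them beside it.

```bash
python3 -m crank '[{"tx":0,"ty":0,"tz":0.3,"rx":0,"ry":0,"rz":0,"fingers":0},{"tx":0,"ty":0,"tz":0.6,"rx":0,"ry":0,"rz":0,"fingers":0},{"tx":0,"ty":0,"tz":0.9,"rx":0,"ry":0,"rz":0,"fingers":0},{"tx":0,"ty":0,"tz":1.15,"rx":0,"ry":0,"rz":0,"fingers":0},{"tx":0,"ty":0,"tz":1.15,"rx":0,"ry":0,"rz":0,"fingers":0}]'
python3 -m crank '[{"tx":-0.1,"ty":0,"tz":0,"rx":0,"ry":0,"rz":0,"fingers":0},{"tx":-0.2,"ty":0,"tz":0,"rx":0,"ry":0,"rz":0,"fingers":0},{"tx":-0.3,"ty":0,"tz":0,"rx":0,"ry":0,"rz":0,"fingers":0},{"tx":-0.3,"ty":0,"tz":0,"rx":0,"ry":0,"rz":0,"fingers":0}]'
```

```text
clock: 2.28
tool_pos: [0.6453, 0.0888, 0.1162]
eef_rot: [-3.138, -0.0, 1.595]
contact_force: [-1.1, 0.3, 0.1]
gripper_width: -0.0
finger_force: 0.0
clock: 2.62
tool_pos: [0.6476, 0.0754, 0.1194]
eef_rot: [3.14, 0.0, 1.594]
contact_force: [-0.0, -0.7, -0.2]
gripper_width: 0.0002
finger_force: 0.0
```

```bash
python3 -m crank '[{"tx":0,"ty":0,"tz":0.15,"rx":0,"ry":0,"rz":0,"fingers":0},{"tx":-0.1,"ty":0,"tz":0.15,"rx":0,"ry":0,"rz":0,"fingers":0},{"tx":-0.2,"ty":0,"tz":0.15,"rx":0,"ry":0,"rz":0,"fingers":0}]'
python3 -m crank '[{"tx":-0.1,"ty":0,"tz":0,"rx":0,"ry":0,"rz":0,"fingers":0},{"tx":-0.2,"ty":0,"tz":0,"rx":0,"ry":0,"rz":0,"fingers":0},{"tx":-0.2,"ty":0,"tz":0,"rx":0,"ry":0,"rz":0,"fingers":0}]'
python3 -m crank '[{"tx":-0.1,"ty":0,"tz":0,"rx":0,"ry":0,"rz":0,"fingers":0},{"tx":-0.2,"ty":0,"tz":0,"rx":0,"ry":0,"rz":0,"fingers":0},{"tx":-0.2,"ty":0,"tz":0,"rx":0,"ry":0,"rz":0,"fingers":0}]'
```

```text
clock: 2.87
tool_pos: [0.6466, 0.0685, 0.1117]
eef_rot: [-3.141, -0.001, 1.595]
contact_force: [-0.3, 1.4, -0.5]
gripper_width: -0.0
finger_force: 0.6
clock: 3.12
tool_pos: [0.647, 0.0598, 0.112]
eef_rot: [-3.141, -0.0, 1.594]
contact_force: [-0.5, 1.2, -1.1]
gripper_width: -0.0004
finger_force: 0.7
clock: 3.37
tool_pos: [0.6473, 0.0518, 0.1122]
eef_rot: [-3.141, -0.0, 1.594]
contact_force: [-0.6, 1.5, -1.3]
gripper_width: 0.0001
finger_force: 0.9
```

```bash
python3 -m crank '[{"tx":-0.1,"ty":0,"tz":0,"rx":0,"ry":0,"rz":0,"fingers":0},{"tx":-0.15,"ty":0,"tz":0,"rx":0,"ry":0,"rz":0,"fingers":0}]'
python3 -m crank '[{"tx":-0.05,"ty":0,"tz":0,"rx":0,"ry":0,"rz":0,"fingers":0},{"tx":-0.1,"ty":0,"tz":0,"rx":0,"ry":0,"rz":0,"fingers":0}]'
python3 -m crank '[{"tx":-0.05,"ty":0,"tz":0,"rx":0,"ry":0,"rz":0,"fingers":0},{"tx":-0.1,"ty":0,"tz":0,"rx":0,"ry":0,"rz":0,"fingers":0}]'
```

```text
clock: 3.53
tool_pos: [0.6475, 0.0477, 0.1122]
eef_rot: [3.142, -0.004, 1.594]
contact_force: [-0.9, 8.7, -1.5]
gripper_width: -0.0002
finger_force: 4.9
clock: 3.7
tool_pos: [0.6476, 0.0463, 0.1122]
eef_rot: [3.141, -0.009, 1.593]
contact_force: [-0.0, 15.4, -2.5]
gripper_width: -0.0
finger_force: 7.1
clock: 3.87
tool_pos: [0.6477, 0.0395, 0.1123]
eef_rot: [-3.142, -0.001, 1.596]
contact_force: [-0.3, 4.8, -1.8]
gripper_width: -0.0001
finger_force: 2.8
```

```bash
python3 -m crank '[{"tx":-0.05,"ty":0,"tz":0,"rx":0,"ry":0,"rz":0,"fingers":0},{"tx":-0.05,"ty":0,"tz":0,"rx":0,"ry":0,"rz":0,"fingers":0}]'
python3 -m crank '[{"tx":-0.03,"ty":0,"tz":0,"rx":0,"ry":0,"rz":0,"fingers":0},{"tx":-0.03,"ty":0,"tz":0,"rx":0,"ry":0,"rz":0,"fingers":0}]'
```

```text
clock: 4.03
tool_pos: [0.6477, 0.0391, 0.1123]
eef_rot: [3.141, -0.006, 1.593]
contact_force: [0.2, 10.5, -2.7]
gripper_width: 0.0002
finger_force: 5.3
clock: 4.2
tool_pos: [0.6477, 0.0389, 0.1123]
eef_rot: [3.141, -0.008, 1.593]
contact_force: [0.6, 12.5, -1.3]
gripper_width: -0.0001
finger_force: 6.6
```

The stub snapped past the ball and is on its end stop. I'll back off, rise and check it stays.

```bash
python3 -m crank '[{"tx":0.2,"ty":0,"tz":0,"rx":0,"ry":0,"rz":0,"fingers":0},{"tx":0.6,"ty":0,"tz":0,"rx":0,"ry":0,"rz":0,"fingers":0},{"tx":0.6,"ty":0,"tz":-0.7,"rx":0,"ry":0,"rz":0,"fingers":0},{"tx":0.6,"ty":0,"tz":-1.5,"rx":0,"ry":0,"rz":0,"fingers":0},{"tx":1.0,"ty":-0.6,"tz":-1.9,"rx":0,"ry":0,"rz":0,"fingers":0}]'
python3 -m crank '[{"tx":0.2,"ty":-0.8,"tz":0,"rx":0,"ry":0,"rz":0,"fingers":0},{"tx":0.4,"ty":-1.6,"tz":0,"rx":0,"ry":0,"rz":0,"fingers":0},{"tx":0.7,"ty":-2.4,"tz":0,"rx":0,"ry":0,"rz":0,"fingers":0},{"tx":0.95,"ty":-3.1,"tz":0,"rx":0,"ry":0,"rz":0,"fingers":0},{"tx":0.95,"ty":-3.1,"tz":0,"rx":0,"ry":0,"rz":0,"fingers":0}]'
python3 - <<'E'
from h import *
t=get_image("top");s=get_image("side")
print(np.mean([get_state()["tool_pos"] for _ in range(5)],0))
a=[cv2.resize(i["pixels"][v:v+120,u:u+80],None,fx=5,fy=5,interpolation=cv2.INTER_CUBIC) for i,v,u in((t,190,270),(s,190,310))]
cv2.imwrite("pics/c.png",np.hstack(a)[:,:,::-1])
E
```

```text
clock: 4.62
tool_pos: [0.6275, 0.0725, 0.1933]
eef_rot: [3.132, 0.003, 1.593]
contact_force: [0.3, 0.1, 2.0]
gripper_width: -0.0
finger_force: 0.0
clock: 5.03
tool_pos: [0.4934, 0.1109, 0.1875]
eef_rot: [-3.138, 0.001, 1.597]
contact_force: [-0.1, 0.5, -0.3]
gripper_width: -0.0001
finger_force: 0.0
[0.49784147 0.10978382 0.18909068]
```

View pics/c.png

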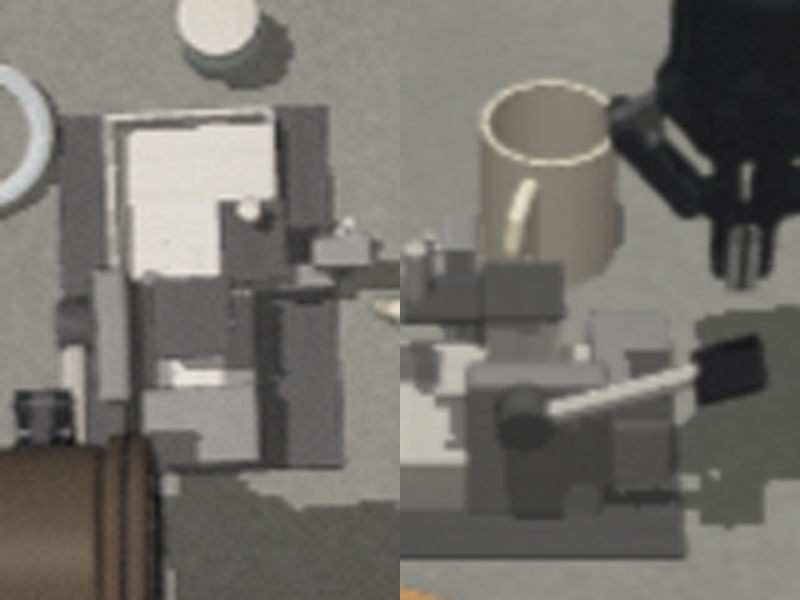

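The shutter stays open: the stub moved from px (308,232) to (320,232), about 30 mm. The fingers stand over the pad. Now the first press.

```bash
python3 -m crank '[{"tx":0.14,"ty":0,"tz":0.4,"rx":0,"ry":0,"rz":0,"fingers":0},{"tx":0.14,"ty":0,"tz":0.8,"rx":0,"ry":0,"rz":0,"fingers":0},{"tx":0.14,"ty":0,"tz":1.0,"rx":0,"ry":0,"rz":0,"fingers":0},{"tx":0.14,"ty":0,"tz":1.1,"rx":0,"ry":0,"rz":0,"fingers":0},{"tx":0.14,"ty":0,"tz":1.2,"rx":0,"ry":0,"rz":0,"fingers":0}]'
python3 -m crank '[{"tx":0,"ty":0,"tz":0.1,"rx":0,"ry":0,"rz":0,"fingers":0},{"tx":0,"ty":0,"tz":0.2,"rx":0,"ry":0,"rz":0,"fingers":0},{"tx":0,"ty":0,"tz":0.3,"rx":0,"ry":0,"rz":0,"fingers":0},{"tx":0,"ty":0,"tz":0.4,"rx":0,"ry":0,"rz":0,"fingers":0},{"tx":0,"ty":0,"tz":0.5,"rx":0,"ry":0,"rz":0,"fingers":0}]'
```

```text
clock: 5.55
tool_pos: [0.4988, 0.1148, 0.1405]
eef_rot: [3.141, 0.0, 1.594]
contact_force: [-2.2, 1.1, 3.5]
gripper_width: 0.0
finger_force: 1.1
clock: 5.97
tool_pos: [0.498, 0.1152, 0.1205]
eef_rot: [3.141, 0.0, 1.595]
contact_force: [-3.9, -0.7, 4.4]
gripper_width: 0.0003
finger_force: 2.3
```

```bash
python3 -m crank '[{"tx":0,"ty":0,"tz":0.08,"rx":0,"ry":0,"rz":0,"fingers":0},{"tx":0,"ty":0,"tz":0.16,"rx":0,"ry":0,"rz":0,"fingers":0},{"tx":0,"ty":0,"tz":0.24,"rx":0,"ry":0,"rz":0,"fingers":0},{"tx":0,"ty":0,"tz":0.32,"rx":0,"ry":0,"rz":0,"fingers":0}]'
python3 -m crank '[{"tx":0,"ty":0,"tz":0.05,"rx":0,"ry":0,"rz":0,"fingers":0},{"tx":0,"ty":0,"tz":0.1,"rx":0,"ry":0,"rz":0,"fingers":0},{"tx":0,"ty":0,"tz":0.15,"rx":0,"ry":0,"rz":0,"fingers":0}]'
python3 -m crank '[{"tx":0,"ty":0,"tz":0.05,"rx":0,"ry":0,"rz":0,"fingers":0},{"tx":0,"ty":0,"tz":0.1,"rx":0,"ry":0,"rz":0,"fingers":0}]'
```

```text
clock: 6.3
tool_pos: [0.4975, 0.1152, 0.1069]
eef_rot: [-3.141, -0.0, 1.595]
contact_force: [-1.9, -0.1, 4.0]
gripper_width: -0.0
finger_force: 2.1
clock: 6.55
tool_pos: [0.4975, 0.1152, 0.1012]
eef_rot: [-3.14, -0.0, 1.595]
contact_force: [-3.9, 0.1, 4.0]
gripper_width: -0.0002
finger_force: 2.4
clock: 6.72
tool_pos: [0.4977, 0.1152, 0.0973]
eef_rot: [-3.141, -0.0, 1.595]
contact_force: [-4.1, 0.0, 4.8]
gripper_width: -0.0
finger_force: 2.5
```

```bash
python3 -m crank '[{"tx":0,"ty":0,"tz":0.05,"rx":0,"ry":0,"rz":0,"fingers":0},{"tx":0,"ty":0,"tz":0.1,"rx":0,"ry":0,"rz":0,"fingers":0}]'
python3 -m crank '[{"tx":0,"ty":0,"tz":0.05,"rx":0,"ry":0,"rz":0,"fingers":0},{"tx":0,"ty":0,"tz":0.1,"rx":0,"ry":0,"rz":0,"fingers":0}]'
```

```text
clock: 6.88
tool_pos: [0.4979, 0.1152, 0.0934]
eef_rot: [3.142, -0.0, 1.595]
contact_force: [-3.9, 0.6, 4.1]
gripper_width: -0.0001
finger_force: 2.6
clock: 7.05
tool_pos: [0.4983, 0.1152, 0.0895]
eef_rot: [3.141, -0.0, 1.595]
contact_force: [-3.0, -0.0, 5.2]
gripper_width: 0.0
finger_force: 2.6
```

```bash
python3 -m crank '[{"tx":0,"ty":0,"tz":0.05,"rx":0,"ry":0,"rz":0,"fingers":0}]'
```

```text
clock: 7.13
tool_pos: [0.4985, 0.1152, 0.0877]
eef_rot: [3.14, -0.0, 1.595]
contact_force: [-2.4, 1.0, 5.0]
gripper_width: 0.0
finger_force: 2.6
```

```bash
python3 -m crank '[{"tx":0,"ty":0,"tz":0.05,"rx":0,"ry":0,"rz":0,"fingers":0},{"tx":0,"ty":0,"tz":0.1,"rx":0,"ry":0,"rz":0,"fingers":0}]'
python3 -m crank '[{"tx":0,"ty":0,"tz":0.05,"rx":0,"ry":0,"rz":0,"fingers":0},{"tx":0,"ty":0,"tz":0.1,"rx":0,"ry":0,"rz":0,"fingers":0}]'
```

```text
clock: 7.3
tool_pos: [0.4991, 0.1152, 0.0841]
eef_rot: [3.138, -0.0, 1.595]
contact_force: [-1.5, 0.0, 9.0]
gripper_width: -0.0002
finger_force: 4.4
clock: 7.47
tool_pos: [0.4996, 0.1152, 0.0819]
eef_rot: [3.139, 0.0, 1.595]
contact_force: [-7.0, -0.2, 20.2]
gripper_width: 0.0003
finger_force: 11.2
```

The stop was felt at z≈0.084 with 20 N. Now let the lever up and check for the token.

```bash
python3 -m crank '[{"tx":0,"ty":0,"tz":0,"rx":0,"ry":0,"rz":0,"fingers":0},{"tx":0,"ty":0,"tz":-0.2,"rx":0,"ry":0,"rz":0,"fingers":0},{"tx":0,"ty":0,"tz":-0.4,"rx":0,"ry":0,"rz":0,"fingers":0},{"tx":0,"ty":0,"tz":-0.6,"rx":0,"ry":0,"rz":0,"fingers":0},{"tx":0,"ty":0,"tz":-0.8,"rx":0,"ry":0,"rz":0,"fingers":0}]'
python3 -m crank '[{"tx":0,"ty":0,"tz":-0.2,"rx":0,"ry":0,"rz":0,"fingers":0},{"tx":0,"ty":0,"tz":-0.4,"rx":0,"ry":0,"rz":0,"fingers":0},{"tx":0,"ty":0,"tz":-0.6,"rx":0,"ry":0,"rz":0,"fingers":0},{"tx":0,"ty":0,"tz":-0.9,"rx":0,"ry":0,"rz":0,"fingers":0},{"tx":0,"ty":0,"tz":-1.2,"rx":0,"ry":0,"rz":0,"fingers":0}]'
python3 - <<'E'
from h import *
t=get_image("top");s=get_image("side")
print(np.mean([get_state()["tool_pos"] for _ in range(5)],0))
a=[cv2.resize(i["pixels"][v:v+120,u:u+80],None,fx=5,fy=5,interpolation=cv2.INTER_CUBIC) for i,v,u in((t,190,270),(s,190,310))]
cv2.imwrite("pics/d.png",np.hstack(a)[:,:,::-1])
E
```

```text
clock: 7.88
tool_pos: [0.4981, 0.1152, 0.1118]
eef_rot: [3.141, -0.0, 1.595]
contact_force: [-0.5, 0.1, 1.4]
gripper_width: -0.0002
finger_force: 1.0
clock: 8.3
tool_pos: [0.4974, 0.1152, 0.16]
eef_rot: [-3.14, 0.0, 1.595]
contact_force: [0.6, 0.5, -0.4]
gripper_width: -0.0004
finger_force: 0.0
[0.49910504 0.11524933 0.16206629]
```

View pics/d.png

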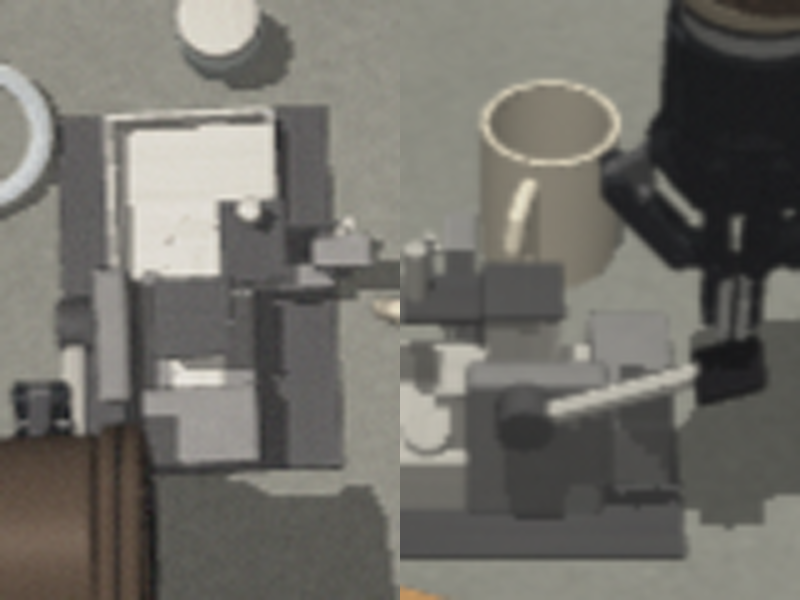

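One disc is visible in the tray (side crop ~(430,420)), the lever is back up and the shutter is still open. Second press.

```bash
python3 -m crank '[{"tx":0,"ty":0,"tz":0.25,"rx":0,"ry":0,"rz":0,"fingers":0},{"tx":0,"ty":0,"tz":0.4,"rx":0,"ry":0,"rz":0,"fingers":0},{"tx":0,"ty":0,"tz":0.5,"rx":0,"ry":0,"rz":0,"fingers":0},{"tx":0,"ty":0,"tz":0.6,"rx":0,"ry":0,"rz":0,"fingers":0},{"tx":0,"ty":0,"tz":0.7,"rx":0,"ry":0,"rz":0,"fingers":0}]'
python3 -m crank '[{"tx":0,"ty":0,"tz":0.1,"rx":0,"ry":0,"rz":0,"fingers":0},{"tx":0,"ty":0,"tz":0.2,"rx":0,"ry":0,"rz":0,"fingers":0},{"tx":0,"ty":0,"tz":0.3,"rx":0,"ry":0,"rz":0,"fingers":0},{"tx":0,"ty":0,"tz":0.4,"rx":0,"ry":0,"rz":0,"fingers":0},{"tx":0,"ty":0,"tz":0.5,"rx":0,"ry":0,"rz":0,"fingers":0}]'
python3 -m crank '[{"tx":0,"ty":0,"tz":0.08,"rx":0,"ry":0,"rz":0,"fingers":0},{"tx":0,"ty":0,"tz":0.15,"rx":0,"ry":0,"rz":0,"fingers":0},{"tx":0,"ty":0,"tz":0.2,"rx":0,"ry":0,"rz":0,"fingers":0},{"tx":0,"ty":0,"tz":0.25,"rx":0,"ry":0,"rz":0,"fingers":0},{"tx":0,"ty":0,"tz":0.3,"rx":0,"ry":0,"rz":0,"fingers":0}]'
python3 -m crank '[{"tx":0,"ty":0,"tz":0.05,"rx":0,"ry":0,"rz":0,"fingers":0},{"tx":0,"ty":0,"tz":0.1,"rx":0,"ry":0,"rz":0,"fingers":0},{"tx":0,"ty":0,"tz":0.15,"rx":0,"ry":0,"rz":0,"fingers":0},{"tx":0,"ty":0,"tz":0.2,"rx":0,"ry":0,"rz":0,"fingers":0},{"tx":0,"ty":0,"tz":0.25,"rx":0,"ry":0,"rz":0,"fingers":0}]'
```

```text
clock: 8.82
tool_pos: [0.4974, 0.1152, 0.1306]
eef_rot: [-3.14, 0.0, 1.595]
contact_force: [-1.6, -0.7, 3.2]
gripper_width: 0.0002
finger_force: 1.7
clock: 9.23
tool_pos: [0.4976, 0.1152, 0.1111]
eef_rot: [-3.141, 0.0, 1.595]
contact_force: [-3.2, 0.6, 4.3]
gripper_width: -0.0001
finger_force: 1.9
clock: 9.65
tool_pos: [0.4975, 0.1152, 0.0992]
eef_rot: [-3.141, -0.0, 1.595]
contact_force: [-3.9, -0.6, 4.8]
gripper_width: 0.0001
finger_force: 2.3
clock: 10.07
tool_pos: [0.4983, 0.1152, 0.0896]
eef_rot: [3.14, -0.0, 1.595]
contact_force: [-3.9, -1.2, 4.4]
gripper_width: -0.0001
finger_force: 2.5
```

```bash
python3 -m crank '[{"tx":0,"ty":0,"tz":0.05,"rx":0,"ry":0,"rz":0,"fingers":0},{"tx":0,"ty":0,"tz":0.1,"rx":0,"ry":0,"rz":0,"fingers":0},{"tx":0,"ty":0,"tz":0.15,"rx":0,"ry":0,"rz":0,"fingers":0},{"tx":0,"ty":0,"tz":0.2,"rx":0,"ry":0,"rz":0,"fingers":0},{"tx":0,"ty":0,"tz":0.24,"rx":0,"ry":0,"rz":0,"fingers":0}]'
```

```text
clock: 10.48
tool_pos: [0.4996, 0.1152, 0.0822]
eef_rot: [3.139, 0.0, 1.595]
contact_force: [-5.3, -0.4, 19.2]
gripper_width: -0.0002
finger_force: 10.1
```

Full press. Up again, pausing at the top.

```bash
python3 -m crank '[{"tx":0,"ty":0,"tz":0,"rx":0,"ry":0,"rz":0,"fingers":0},{"tx":0,"ty":0,"tz":-0.2,"rx":0,"ry":0,"rz":0,"fingers":0},{"tx":0,"ty":0,"tz":-0.4,"rx":0,"ry":0,"rz":0,"fingers":0},{"tx":0,"ty":0,"tz":-0.6,"rx":0,"ry":0,"rz":0,"fingers":0},{"tx":0,"ty":0,"tz":-0.8,"rx":0,"ry":0,"rz":0,"fingers":0}]'
python3 -m crank '[{"tx":0,"ty":0,"tz":-0.2,"rx":0,"ry":0,"rz":0,"fingers":0},{"tx":0,"ty":0,"tz":-0.4,"rx":0,"ry":0,"rz":0,"fingers":0},{"tx":0,"ty":0,"tz":-0.6,"rx":0,"ry":0,"rz":0,"fingers":0},{"tx":0,"ty":0,"tz":-0.9,"rx":0,"ry":0,"rz":0,"fingers":0},{"tx":0,"ty":0,"tz":-1.2,"rx":0,"ry":0,"rz":0,"fingers":0}]'
python3 -m crank '[{"tx":0,"ty":0,"tz":0,"rx":0,"ry":0,"rz":0,"fingers":0},{"tx":0,"ty":0,"tz":0,"rx":0,"ry":0,"rz":0,"fingers":0},{"tx":0,"ty":0,"tz":0,"rx":0,"ry":0,"rz":0,"fingers":0}]'
python3 - <<'E'
from h import *
t=get_image("top");s=get_image("side")
a=[cv2.resize(i["pixels"][v:v+120,u:u+80],None,fx=5,fy=5,interpolation=cv2.INTER_CUBIC) for i,v,u in((t,190,270),(s,220,280))]
cv2.imwrite("pics/e.png",np.hstack(a)[:,:,::-1])
E
```

```text
clock: 10.9
tool_pos: [0.4979, 0.1152, 0.1122]
eef_rot: [3.141, 0.0, 1.595]
contact_force: [-0.3, 0.2, 2.1]
gripper_width: -0.0004
finger_force: 1.1
clock: 11.32
tool_pos: [0.4973, 0.1152, 0.1604]
eef_rot: [-3.14, 0.0, 1.595]
contact_force: [0.1, -0.9, -1.1]
gripper_width: -0.0003
finger_force: 0.0
clock: 11.57
tool_pos: [0.4973, 0.1152, 0.1594]
eef_rot: [-3.14, -0.0, 1.595]
contact_force: [0.7, 0.5, -0.6]
gripper_width: 0.0002
finger_force: 0.0
```

View pics/e.png

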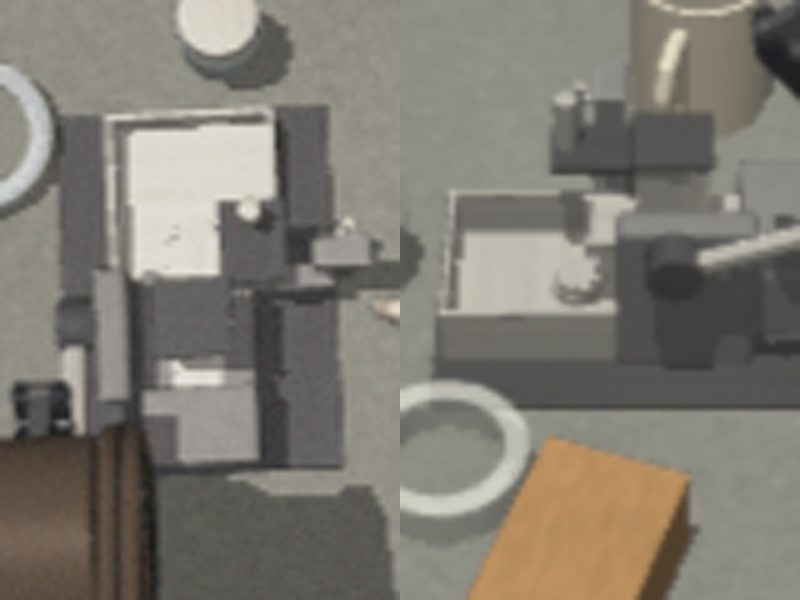

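The second disc has dropped on the first (side crop ~(578,280)), and the lever is up. Third press, same rows.

```bash
python3 -m crank '[{"tx":0,"ty":0,"tz":0.25,"rx":0,"ry":0,"rz":0,"fingers":0},{"tx":0,"ty":0,"tz":0.4,"rx":0,"ry":0,"rz":0,"fingers":0},{"tx":0,"ty":0,"tz":0.5,"rx":0,"ry":0,"rz":0,"fingers":0},{"tx":0,"ty":0,"tz":0.6,"rx":0,"ry":0,"rz":0,"fingers":0},{"tx":0,"ty":0,"tz":0.7,"rx":0,"ry":0,"rz":0,"fingers":0}]'
python3 -m crank '[{"tx":0,"ty":0,"tz":0.1,"rx":0,"ry":0,"rz":0,"fingers":0},{"tx":0,"ty":0,"tz":0.2,"rx":0,"ry":0,"rz":0,"fingers":0},{"tx":0,"ty":0,"tz":0.3,"rx":0,"ry":0,"rz":0,"fingers":0},{"tx":0,"ty":0,"tz":0.4,"rx":0,"ry":0,"rz":0,"fingers":0},{"tx":0,"ty":0,"tz":0.5,"rx":0,"ry":0,"rz":0,"fingers":0}]'
python3 -m crank '[{"tx":0,"ty":0,"tz":0.08,"rx":0,"ry":0,"rz":0,"fingers":0},{"tx":0,"ty":0,"tz":0.15,"rx":0,"ry":0,"rz":0,"fingers":0},{"tx":0,"ty":0,"tz":0.2,"rx":0,"ry":0,"rz":0,"fingers":0},{"tx":0,"ty":0,"tz":0.25,"rx":0,"ry":0,"rz":0,"fingers":0},{"tx":0,"ty":0,"tz":0.3,"rx":0,"ry":0,"rz":0,"fingers":0}]'
python3 -m crank '[{"tx":0,"ty":0,"tz":0.05,"rx":0,"ry":0,"rz":0,"fingers":0},{"tx":0,"ty":0,"tz":0.1,"rx":0,"ry":0,"rz":0,"fingers":0},{"tx":0,"ty":0,"tz":0.15,"rx":0,"ry":0,"rz":0,"fingers":0},{"tx":0,"ty":0,"tz":0.2,"rx":0,"ry":0,"rz":0,"fingers":0},{"tx":0,"ty":0,"tz":0.25,"rx":0,"ry":0,"rz":0,"fingers":0}]'
python3 -m crank '[{"tx":0,"ty":0,"tz":0.05,"rx":0,"ry":0,"rz":0,"fingers":0},{"tx":0,"ty":0,"tz":0.1,"rx":0,"ry":0,"rz":0,"fingers":0},{"tx":0,"ty":0,"tz":0.15,"rx":0,"ry":0,"rz":0,"fingers":0},{"tx":0,"ty":0,"tz":0.2,"rx":0,"ry":0,"rz":0,"fingers":0},{"tx":0,"ty":0,"tz":0.24,"rx":0,"ry":0,"rz":0,"fingers":0}]'
```

```text
clock: 12.08
tool_pos: [0.4978, 0.1152, 0.1315]
eef_rot: [-3.141, 0.0, 1.595]
contact_force: [-0.6, -0.1, 3.7]
gripper_width: -0.0002
finger_force: 1.7
clock: 12.5
tool_pos: [0.4976, 0.1152, 0.1115]
eef_rot: [-3.141, 0.0, 1.595]
contact_force: [-2.7, -0.3, 4.4]
gripper_width: 0.0001
finger_force: 1.9
clock: 12.92
tool_pos: [0.4976, 0.1152, 0.0996]
eef_rot: [-3.141, -0.0, 1.595]
contact_force: [-2.6, -0.2, 4.0]
gripper_width: 0.0001
finger_force: 2.3
clock: 13.33
tool_pos: [0.4983, 0.1152, 0.0899]
eef_rot: [3.14, -0.0, 1.595]
contact_force: [-4.0, -0.4, 4.4]
gripper_width: 0.0
finger_force: 2.4
clock: 13.75
tool_pos: [0.4996, 0.1152, 0.0824]
eef_rot: [3.139, 0.0, 1.595]
contact_force: [-6.0, -0.9, 18.0]
gripper_width: -0.0002
finger_force: 9.4
```

```bash
python3 -m crank '[{"tx":0,"ty":0,"tz":0,"rx":0,"ry":0,"rz":0,"fingers":0},{"tx":0,"ty":0,"tz":-0.2,"rx":0,"ry":0,"rz":0,"fingers":0},{"tx":0,"ty":0,"tz":-0.4,"rx":0,"ry":0,"rz":0,"fingers":0},{"tx":0,"ty":0,"tz":-0.6,"rx":0,"ry":0,"rz":0,"fingers":0},{"tx":0,"ty":0,"tz":-0.8,"rx":0,"ry":0,"rz":0,"fingers":0}]'
python3 -m crank '[{"tx":0,"ty":0,"tz":-0.2,"rx":0,"ry":0,"rz":0,"fingers":0},{"tx":0,"ty":0,"tz":-0.4,"rx":0,"ry":0,"rz":0,"fingers":0},{"tx":0,"ty":0,"tz":-0.6,"rx":0,"ry":0,"rz":0,"fingers":0},{"tx":0,"ty":0,"tz":-1.0,"rx":0,"ry":0,"rz":0,"fingers":0},{"tx":0,"ty":0,"tz":-1.6,"rx":0,"ry":0,"rz":0,"fingers":0}]'
python3 -m crank '[{"tx":0.5,"ty":0,"tz":-0.7,"rx":0,"ry":0,"rz":0,"fingers":0},{"tx":1.0,"ty":0,"tz":-1.0,"rx":0,"ry":0,"rz":0,"fingers":0},{"tx":1.8,"ty":0,"tz":-1.0,"rx":0,"ry":0,"rz":0,"fingers":0},{"tx":2.4,"ty":0,"tz":-1.0,"rx":0,"ry":0,"rz":0,"fingers":0},{"tx":2.4,"ty":0,"tz":-1.0,"rx":0,"ry":0,"rz":0,"fingers":0}]'
python3 - <<'E'
from h import *
t=get_image("top");s=get_image("side")
a=[cv2.resize(i["pixels"][v:v+120,u:u+80],None,fx=5,fy=5,interpolation=cv2.INTER_CUBIC) for i,v,u in((t,190,270),(s,220,300))]
cv2.imwrite("pics/f.png",np.hstack(a)[:,:,::-1])
E
```

```text
clock: 14.17
tool_pos: [0.498, 0.1152, 0.1127]
eef_rot: [3.141, 0.0, 1.595]
contact_force: [-0.4, 1.3, 3.0]
gripper_width: 0.0
finger_force: 1.1
clock: 14.58
tool_pos: [0.4959, 0.115, 0.1747]
eef_rot: [-3.136, 0.0, 1.595]
contact_force: [-0.3, -0.1, -0.1]
gripper_width: -0.0002
finger_force: 0.0
clock: 15.0
tool_pos: [0.4949, 0.2142, 0.2167]
eef_rot: [-3.141, -0.001, 1.598]
contact_force: [0.2, -0.9, 0.3]
gripper_width: -0.0
finger_force: 0.0
```

View pics/f.png

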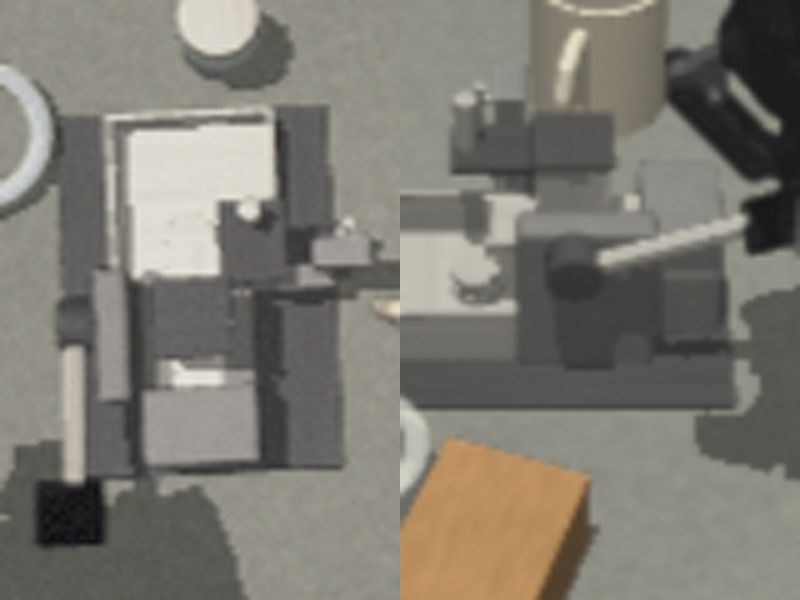

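Run:
```python
import cv2,numpy as np
e=cv2.imread("pics/e.png");f=cv2.imread("pics/f.png")
# side: e origin u280, f origin u300 ; tray region u 308..326, v 262..286
def side(i,u0):return i[170:330,400+(306-u0)*5:400+(326-u0)*5]
E_,F_=side(e,280),side(f,300)
T=[x[180:280,120:225] for x in(e,f)]
r1=np.hstack([cv2.resize(x,(400,330),interpolation=cv2.INTER_CUBIC) for x in(E_,F_)])
r2=np.hstack([cv2.resize(x,(400,260),interpolation=cv2.INTER_CUBIC) for x in T])
o=np.vstack([r1,r2]).astype(float);o=np.clip((o-60)*1.3,0,255);cv2.imwrite("pics/g.png",o)
```

```text
[ WARN:0@0.049] global loadsave.cpp:1063 imwrite_ Unsupported depth image for selected encoder is fallbacked to CV_8U.
```

View pics/g.png

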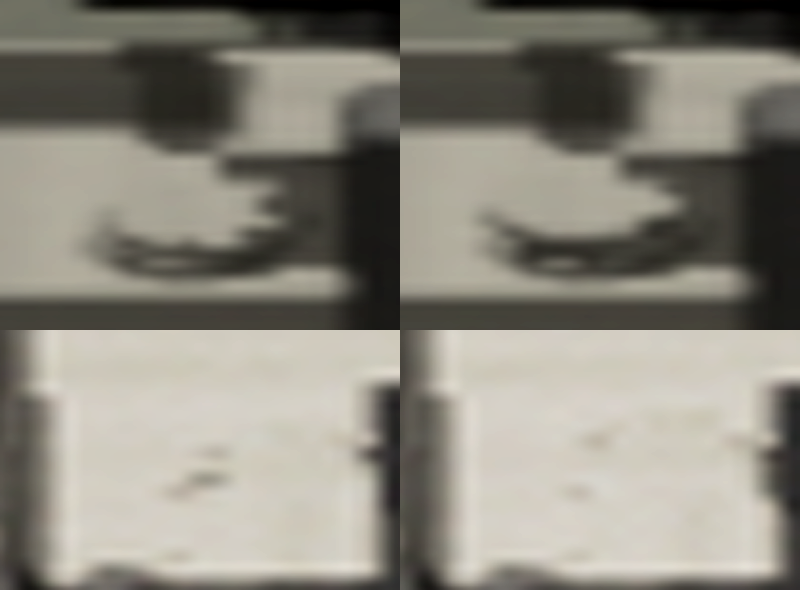

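The pile in the tray changed after press 3, with its top disc sitting higher. All three presses reached the same stop at 18–20 N. The lever is up and the shutter is held open, so I'm handing in.

```bash
python3 -c "
from station import *
print(finish_job())"
```

```text
the job is handed in; nothing more can be done
None
```

I handed the job in at about 15 s: the shutter is held open and the lever is back up after three full presses to its stop. I could not count three separate tokens in the last picture, because they lie piled together. Each press changed the pile, and I saw nothing else moved near the dispenser.

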